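Press the blade bearing unit home in the blender jug

ROBOT

A 7-joint arm with a two-finger parallel gripper is mounted at the origin on the work surface. World frame = base frame: x ahead of the robot, y to its left, z up, the work surface at z = 0. Lengths are in m, angles in degrees, forces in N, time in s.
With the tool pointing down it reaches from about 0.4 to 0.85 m from the base axis. Payload 4.5 kg.
Tool frame: the origin (TCP) lies at the very end of the fingers, on their centre line; the grasp point (between the pads) lies 19 mm behind it; z points along the fingers, y is the direction in which the jaws open and shut (so a half turn about z gives the same grasp; the last joint's range is limited). The gripper opens to 88 mm and grips with 3 to 60 N. Pads are 18 mm wide; open, the fingers measure 123 mm over their backs; the gripper's body (75 mm by 187 mm) begins 45 mm behind the grasp point.
Start: joints at [76.364, 39.483, -11.15, 89.685, 9.013, 51.709, -12.324], TCP at [0.168, -0.602, 0.239] pointing down, gripper open.
Joint ranges: [-172.22, 172.22], [-26.19, 119.32], [-84.43, 86.54], [7.71, 146.69], [-57.33, 237.33], [2.42, 119.75], [-152.13, 152.13]. Speed limits (degrees/s): [147.25, 147.25, 180, 180, 180, 180, 180].

INTERFACE

Orientations are given as [roll, pitch, yaw] about the fixed x, y, z axes, in that order (R = Rz(yaw) Ry(pitch) Rx(roll)).
In Python, from workcell import robot gives the robot as it stands.
- The arm moves only by the tool step_arm, never from a script. Its argument "targets" is a list of rows, each a list of 3 entries, a list of its own where there are three numbers: the shift along the tool's x, y, z in mm, then the turn about the tool's z in degrees, then the finger opening in mm, from 0 to 88.1. In form: [[[dx, dy, dz], turn, jaw], ...]. A call has 1 to 12 rows; each row shifts and turns the commanded pose from where the row before left it, along the tool's axes as they then stand; what a row does not reach is not made up. A row lasts 1/10 s, in which the tool goes at most 50 mm and 8.59 degrees, less where a joint would pass 70% of its speed; a pose out of reach is approached as far as the arm can. A call with a gripper value outside its range is refused whole. The fingers move at their own pace and stop on an object; the grip force is fixed at half the most. Time passes only in rows, so rows that do not move let the fingers close. It gives the time, the measured TCP pose, the force and the opening at its end, in the units of the state.
- robot.observe(): the state, without advancing time (a new reading comes with each control period).
- robot.capture(name): name is "scene" or "top" or "wrist"; returns the picture (480x640x3 uint8, blue, green, red); there is no depth.
- robot.get_calibration(name): a dict with "camera_matrix" (3x3 intrinsics, pixels), "rvec" (rotation vector, rad) and "tvec" (3), from world to camera coordinates, as OpenCV has them. Camera axes: x right, y down, z forward; pixel columns grow to the right and rows downward; lengths in m; the calibration is good to about 2 mm. A picture is of the moment at which its call begins: read the wrist's pose just before it. get_calibration takes no time and is no camera call; for the wrist camera it gives the pose at the moment of the call.
- robot.job_done(): hands the job in, once; it reports no verdict.
Trained networks look in the newest picture that a camera, given by its name, has taken for a name from the list of things; names that differ only in an ending like _2 or _b are one class to them, and where a whole thing is asked for, a point or a joint stands for the part that bears it (a point fixed in the world has none). Each returns a list of dicts, best first, with "conf" (0 to 1); they miss things now and then, are a little off and sometimes report something else, mostly with a low value. They report only what shows in the picture. A call takes as long as a camera call. They do not tell look-alikes from the thing itself.
- robot.search_frame(camera, query): "xy" ([column, row] in pixels, amid what is visible of it).
- robot.regions_of(camera, query): "mask" (480x640 bool, what is visible of it) and "xy" ([column, row] in pixels, amid what is visible of it).
The state is a dict: "clock": time; "q": joint angles; "dq": joint speeds; "tau": joint torques, N m; "tool_pos": TCP position; "orientation": TCP orientation; "force": force on the tool from outside, world axes, zero at the start; "torque": the same for the moment, N m; "opening": finger opening in m.
Only numpy, scipy, OpenCV 4.12 (cv2) and the standard library are available. Lean on these libraries where they do the work, as an engineer would, in place of code of your own. Each camera call takes 0.05 s, during which the arm holds its last target.

TASK

The washed blender jug stands upside down on the bench: put its blade bearing unit back into the base, blades down, turning it until its two ears drop into notches of the key ring, then press it down through the stiff seal until you feel the flange come up firmly against its shoulder, and stop there without forcing it. Then let go, leaving the jug standing where it is and the other things on the bench undisturbed.

Things in the scene. Friction and masses are not known exactly. Their poses are not given: they have to be found in the camera images.
- jug: Glass blender jug, loose, about 0.9 kg, standing upside down on its open rim: 126 mm across at the rim, 213 mm tall, tapering to a black plastic base 106 mm across that faces up, with an aluminium key ring, 115 mm across, screwed round it. Origin: centre of the rim, on the bench; z up. Its black handle (16 mm bar, reaching 108 mm from the axis) points along the jug's +x.
- shoulder (a point): Centre of the shoulder, the flat ring round the bore's mouth in the jug's base, 200 mm above the rim. Bore 65 mm wide, 30 mm deep, open to the jug below. Round the shoulder, at radius 42 to 52 mm, the key ring's wall stands 13 mm high, cut by four notches 20 mm wide, 90 degrees apart. The tightened ring may sit at any angle to the handle: look, or feel for it.
- seal (a point): Centre of the dark springy seal ring in the bore, 15 mm below the shoulder; it narrows the bore to 59 mm. It resists from about 9 mm above home, rising to some 6 to 12 N at 3 to 4 mm above home, then eases to about half; only after that does the flange meet the shoulder, where force climbs steeply. Left part-way, the unit stays there.
- unit: Grey plastic blade bearing unit, loose, about 0.22 kg, 110 mm tall, standing on its four steel blades. Origin: on its axis at the blade tips; z up. Upwards: blades within 25 mm of the axis, 0 to 22 mm; plug 63 mm across, 22 to 48 mm, its lowest 9 mm tapering to 58; flange 48 to 63 mm; grip block 63 to 101 mm; black drive dog, 30 mm across, to 107 mm, shaft end to 110 mm.
- flange (a point): Centre of the flange's underside, 48 mm above the unit's origin; axes as the unit's. Home, it meets the shoulder's centre. Flange 80 mm across, 15 mm thick; two ears as thick, 14 mm wide, round below, at +x and -x, reach 50 mm out and fit any opposite pair of notches. Ears that miss them rest on the wall, the unit 13 mm too high: turn it till they drop in.
- grip (a point): Centre of the grip block at a good gripping height, 89 mm above the unit's origin: 26 mm above the flange's top, 12 mm below the block's top. The block is 44 mm along the unit's x and 38 mm along its y; grip it across the 38 mm, on its flat faces.
- collar: black plastic screw collar for the jug's base, a ring 128 mm across and 26 mm high lying flat, for a later job; leave it. Origin: centre of its underside.
- jar: closed amber glass jar with a steel cap, 72 mm across, 115 mm tall; leave it. Origin: centre of its underside.
- tub: open clear plastic food tub, 160 x 110 x 60 mm; leave it. Origin: centre of its underside.
- spoon: wooden spoon, 280 mm long, lying flat; leave it. Origin: about its middle, on the bench.
Things that resemble listed ones, but are neither listed nor needed, are in the scene too. Leave any green or purple look-alike of the unit alone.

How it is judged:
By the outcome, as a careful person would: the job done as asked, in the order asked, and still so for the second after the job is handed in, with the robot touching nothing.
It also fails if it takes over 70 s, if anything falls off the work surface, if the arm or the gripper's body presses on something with over 40 N, if the wrist force passes 120 N, or if a joint passes its speed limit or range.

## Working session

There is one attempt and no reset: what is moved stays moved. The work goes in short steps, Python scripts to look and compute and a tool call to move; the robot and the scene stay as the last step left them, time stands still between calls to the robot, and variables do not carry over. Pictures are saved under pics/ and viewed, and the job is handed in when it is done.

Besides the shell and the picture viewer there is one more tool, called after "Call:" as name(argument=value, ...), one argument or row to a line, values as JSON. step_arm: Moves the arm, as the interface text tells. Its arguments: {"type":"object","properties":{"targets":{"type":"array","items":{"type":"array"}}},"required":["targets"]}

```bash
mkdir -p pics; ls
python3 - <<'E'
from workcell import robot
import cv2
for n in ["scene","top","wrist"]:
    im=robot.capture(n); cv2.imwrite(f"pics/a_{n}.png",im)
    c=robot.get_calibration(n); print(n,c)
s=robot.observe(); print(s)
E
```

```text
pics
scene {'camera_matrix': array([[480.47903596,   0.        , 317.26609041],
       [  0.        , 480.47903596, 241.8504787 ],
       [  0.        ,   0.        ,   1.        ]]), 'rvec': array([ 1.88538964,  1.94992883, -0.53326609]), 'tvec': array([ 0.04656042, -0.43645067,  1.7001058 ])}
top {'camera_matrix': array([[468.21138805,   0.        , 321.820299  ],
       [  0.        , 468.21138805, 244.6393906 ],
       [  0.        ,   0.        ,   1.        ]]), 'rvec': array([ 2.17776289, -2.21474226,  0.02548414]), 'tvec': array([0.01823454, 0.60200125, 1.3328562 ])}
wrist {'camera_matrix': array([[394.70975763,   0.        , 318.22991402],
       [  0.        , 394.70975763, 233.64640441],
       [  0.        ,   0.        ,   1.        ]]), 'rvec': array([-2.31987819,  1.75855395,  0.24651392]), 'tvec': array([-0.62518353, -0.03723746,  0.38972427])}
{'clock': 0.15, 'q': array([ 76.36475253,  39.51889502, -11.1446456 ,  89.72997961,
         9.0148102 ,  51.70852884, -12.32402513]), 'dq': array([-0.00560373, -0.01402398, -0.00297469, -0.23659563, -0.04737365,
       -0.00791711, -0.01695082]), 'tau': array([-5.62558580e-04, -5.27859128e+01, -1.26826990e+00, -1.53585899e+01,
       -5.24802867e-02,  3.91385111e-03,  1.05331860e-04]), 'tool_pos': array([ 0.16760409, -0.60163008,  0.23813485]), 'orientation': array([-1.79924878e+02,  8.03695636e-03,  1.55763585e+01]), 'force': array([-0.20818458,  0.70988338, -1.28451255]), 'torque': array([-0.000138  ,  0.06586533,  0.02224069]), 'opening': 0.08784044835438903}
```

View pics/a_scene.png

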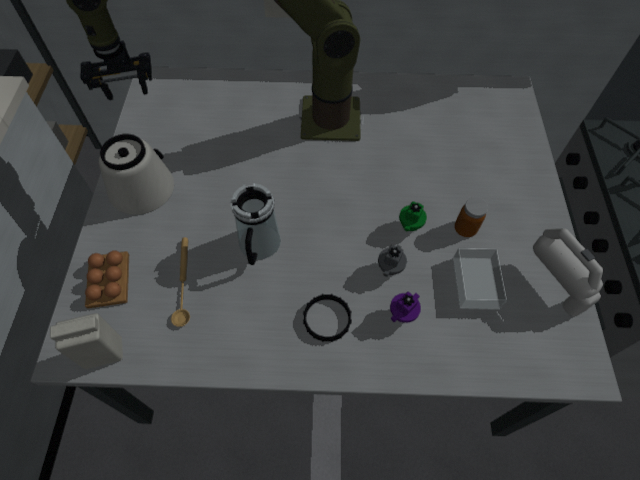

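View pics/a_top.png

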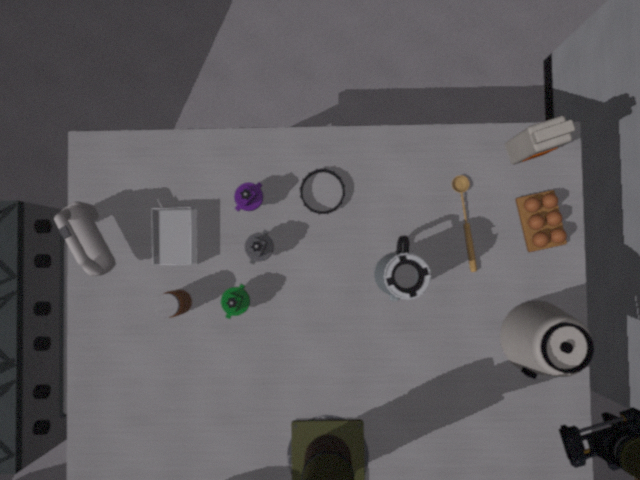

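View pics/a_wrist.png

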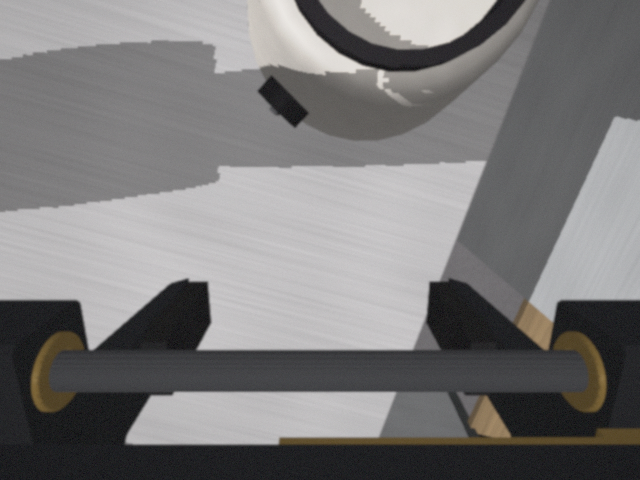

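The pictures show the grey unit at about (259,246) in the top view, with green and purple look-alikes beside it. The jug is at (407,275) with its handle pointing up in the image. I'll zoom in and work out positions.

```bash
cat > h.py <<'E'
from workcell import robot
import cv2, numpy as np
def proj(cal,P):
    p,_=cv2.projectPoints(np.atleast_2d(np.array(P,float)),cal["rvec"],cal["tvec"],cal["camera_matrix"],None); return p[:,0]
def unproj(cal,px,z):
    R,_=cv2.Rodrigues(cal["rvec"]); C=-R.T@np.ravel(cal["tvec"])
    d=R.T@np.linalg.inv(cal["camera_matrix"])@np.array([px[0],px[1],1.])
    return C+d*(z-C[2])/d[2]
def crop(im,x,y,w,h,s,name):
    c=im[y:y+h,x:x+w]; cv2.imwrite(name,cv2.resize(c,None,fx=s,fy=s,interpolation=cv2.INTER_CUBIC))
E
python3 - <<'E'
from h import *
t=cv2.imread("pics/a_top.png"); s=cv2.imread("pics/a_scene.png")
a=cv2.resize(t[210:310,220:320][:, :],(400,400),interpolation=cv2.INTER_CUBIC)
b=cv2.resize(t[225:325,355:455],(400,400),interpolation=cv2.INTER_CUBIC)
c=cv2.convertScaleAbs(np.hstack([a,b]),alpha=1.5); cv2.imwrite("pics/b1.png",c)
a=cv2.resize(s[230:290,362:422],(400,400),interpolation=cv2.INTER_CUBIC)
b=cv2.resize(s[175:275,207:307],(400,400),interpolation=cv2.INTER_CUBIC)
c=cv2.convertScaleAbs(np.hstack([a,b]),alpha=1.8); cv2.imwrite("pics/b2.png",c)
T=robot.get_calibration("top");S=robot.get_calibration("scene")
for q in ["jug","unit","shoulder","flange","grip","seal","collar","jar","tub","spoon"]:
    for cam,cal in (("top",T),("scene",S)):
        r=robot.search_frame(cam,q); print(q,cam,[(np.round(d["xy"]),round(d["conf"],2)) for d in r[:4]])
print(robot.observe()["clock"])
E
```

```text
jug top [(array([396., 266.]), 0.7)]
jug scene [(array([255., 222.]), 0.6), (array([391., 258.]), 0.43)]
unit top [(array([247., 197.]), 0.91), (array([259., 247.]), 0.9), (array([237., 302.]), 0.87), (array([397., 270.]), 0.2)]
unit scene [(array([392., 259.]), 0.93), (array([413., 216.]), 0.82), (array([407., 306.]), 0.64), (array([182., 280.]), 0.56)]
shoulder top [(array([396., 270.]), 0.7)]
shoulder scene [(array([257., 221.]), 0.95)]
flange top [(array([237., 298.]), 0.89), (array([260., 244.]), 0.78), (array([245., 197.]), 0.78)]
flange scene [(array([414., 218.]), 0.86), (array([402., 307.]), 0.76), (array([390., 258.]), 0.73)]
grip top [(array([258., 243.]), 0.93), (array([249., 195.]), 0.91), (array([234., 298.]), 0.83)]
grip scene [(array([392., 260.]), 0.91), (array([412., 215.]), 0.69), (array([406., 304.]), 0.67)]
seal top [(array([393., 269.]), 0.65), (array([172., 301.]), 0.57)]
seal scene [(array([255., 222.]), 0.95)]
collar top [(array([259., 245.]), 0.65), (array([328., 173.]), 0.58)]
collar scene [(array([345., 330.]), 0.84)]
jar top [(array([175., 301.]), 0.82)]
jar scene [(array([393., 262.]), 0.55)]
tub top [(array([176., 240.]), 0.77)]
tub scene [(array([478., 278.]), 0.8)]
spoon top [(array([463., 229.]), 0.91), (array([395., 268.]), 0.46)]
spoon scene [(array([387., 258.]), 0.68), (array([182., 308.]), 0.66)]
1.15
```

View pics/b1.png

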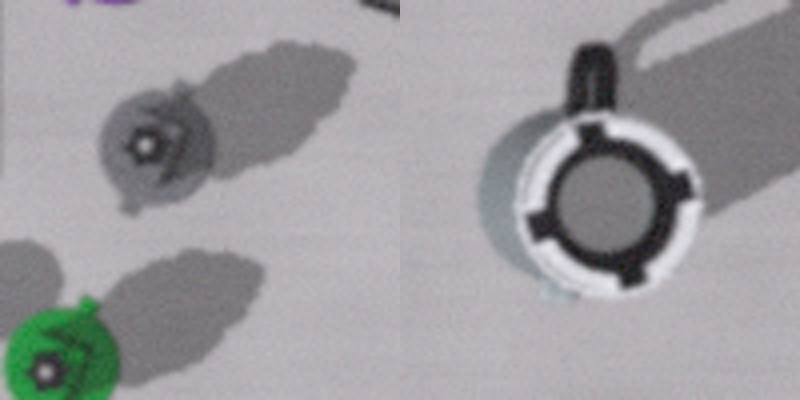

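View pics/b2.png

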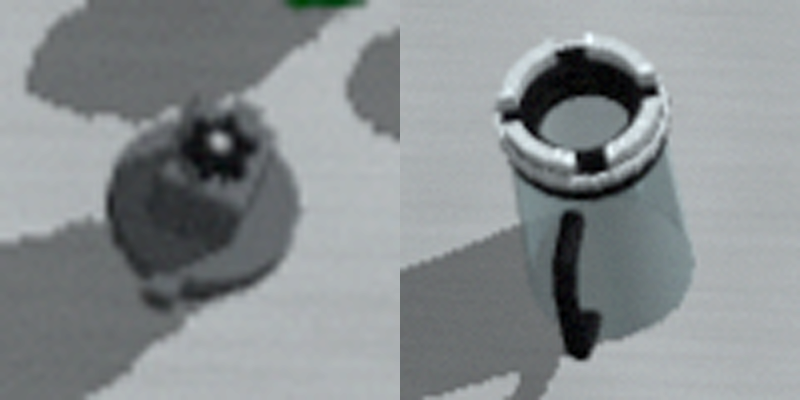

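Run:
```python
from h import *
T=robot.get_calibration("top");S=robot.get_calibration("scene")
u=lambda x,y,z:unproj(T,(220+x/4-.5+.5,210+y/4),z)
v=lambda x,y,z:unproj(T,(355+(x-400)/4,225+y/4),z)
def ang(a,b): d=a-b; return np.degrees(np.arctan2(d[1],d[0]))
print("flange",u(157,147,.063),"shaft",u(146,146,.11))
a,b=u(182,90,.055),u(130,208,.055); print("ears",a,b,(a+b)/2,ang(a,b))
print("ring",v(609,205,.213))
a,b=v(592,137,.21),v(630,274,.21);c,d=v(541,228,.21),v(683,186,.21)
print("notch",(a+b)/2,ang(a,b),(c+d)/2,ang(c,d))
# scene
us=lambda x,y,z:unproj(S,(362+x*.15,230+y*.15),z)
vs=lambda x,y,z:unproj(S,(207+(x-400)/4,175+y/4),z)
print("shaft S",us(219,140,.11))
a,b=vs(572,55,.205),vs(592,160,.205);c,d=vs(507,113,.205),vs(650,85,.205)
print("notch S",(a+b)/2,ang(a,b),(c+d)/2,ang(c,d))
print("ear S", us(158,297,.05))
C=lambda cal:-cv2.Rodrigues(cal["rvec"])[0].T@cal["tvec"]
print(C(T),C(S))
w=robot.get_calibration("wrist");print("wristcam",C(w), cv2.Rodrigues(w["rvec"])[0])
for n,p,z in (("jar",(176,301),.115),("green",(237,300),.063),("purple",(248,197),.063),("tub",(176,236),.06),("collar",(322,191),.02),("handletip",(403,240),.1),("kettle",(566,347),.2)): print(n,unproj(T,p,z))
```

```text
flange [0.59743379 0.18045895 0.063     ] shaft [0.59660174 0.18087306 0.11      ]
ears [0.63710168 0.16374149 0.055     ] [0.5556381  0.20092093 0.055     ] [0.59636989 0.18233121 0.055     ] -24.531639166271113
ring [ 0.51450135 -0.20059804  0.213     ]
notch [ 0.51413875 -0.2022913   0.21      ] 14.18849809990484 [ 0.51315572 -0.20288753  0.21      ] 105.52803865734946
shaft S [0.59736292 0.18138144 0.11      ]
notch S [ 0.51602841 -0.2015283   0.205     ] -165.51219260129247 [ 0.50992743 -0.20411224  0.205     ] -74.15141751273237
ear S [0.63862202 0.16269703 0.05      ]
[ 0.55284322 -0.00954132  1.35407422] [ 1.24914816 -0.01398758  1.23387601]
wristcam [ 0.23725606 -0.58344501  0.38506837] [[ 2.69973444e-01 -9.62867653e-01  4.72594858e-04]
 [-9.26157734e-01 -2.59546243e-01  2.73619442e-01]
 [-2.63336650e-01 -7.43076806e-02 -9.61837916e-01]]
jar [0.45567418 0.39533714 0.115     ]
green [0.45173525 0.24357322 0.063     ]
purple [0.73612947 0.21012764 0.063     ]
tub [0.63138068 0.41237939 0.06      ]
collar [0.75556234 0.00491623 0.02      ]
handletip [ 0.60766107 -0.21042681  0.1       ]
kettle [ 0.33628094 -0.58355727  0.2       ]
```

Call:
step_arm(
  targets=[
    [[0,0,-20],0,88],
    [[0,0,-35],0,88],
    [[0,0,-35],0,88],
    [[0,0,-35],0,88],
    [[0,0,-35],0,88],
  ],
)

```text
clock: 1.65
tool_pos: [0.1677, -0.6018, 0.4003]
orientation: [180.0, -0.0, 15.6]
force: [-0.3, -0.2, -0.7]
opening: 0.0884
```

Call:
step_arm(
  targets=[
    [[30,-20,0],0,88],
    [[36,-24,0],0,88],
    [[36,-24,0],0,88],
    [[36,-24,0],0,88],
    [[36,-24,0],0,88],
    [[36,-24,0],0,88],
    [[36,-24,0],0,88],
    [[36,-24,0],0,88],
    [[36,-24,0],0,88],
    [[36,-24,0],0,88],
    [[36,-24,0],0,88],
    [[36,-24,0],0,88],
  ],
)

```text
clock: 2.85
tool_pos: [0.5028, -0.2127, 0.3989]
orientation: [180.0, -0.0, 15.6]
force: [-0.3, -0.9, 0.8]
opening: 0.0879
```

Call:
step_arm(
  targets=[
    [[15,-8,0],0,88],
    [[0,0,0],0,88],
    [[0,0,0],0,88],
  ],
)

```text
clock: 3.15
tool_pos: [0.5133, -0.204, 0.3985]
orientation: [179.9, 0.1, 15.5]
force: [0.6, -0.1, -0.3]
opening: 0.088
```

Run:
```python
from h import *
import pickle
s=robot.observe()
w=robot.get_calibration("wrist"); im=robot.capture("wrist"); cv2.imwrite("pics/c.png",im)
pickle.dump(w,open("c.pkl","wb"))
for z in (.2,.213): print(proj(w,[[.514,-.202,z]]))
```

```text
[[315.02253242 203.63962704]]
[[314.92537522 206.70342326]]
```

View pics/c.png

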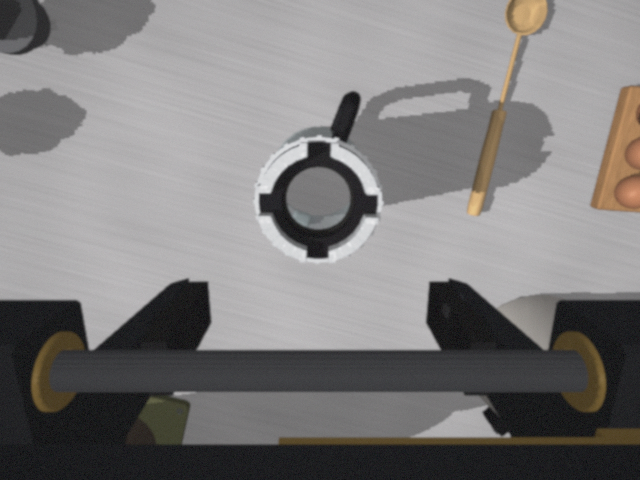

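The jug ring is centred near (318,201), with notches at about (318,148), (317,250), (266,203) and (371,204). I'll fit these more precisely.

Run:
```python
from h import *
import pickle
w=pickle.load(open("c.pkl","rb")); im=cv2.imread("pics/c.png")
g=cv2.cvtColor(im,cv2.COLOR_BGR2GRAY)
# rectified top-down patch at z=.213, 0.25mm/px
c0=np.array([.514,-.202]); n=560; sc=.00025
I,J=np.mgrid[0:n,0:n]
P=np.stack([c0[0]+(n/2-I)*sc,c0[1]+(n/2-J)*sc,np.full(I.shape,.213)],-1).reshape(-1,3)
p=proj(w,P).reshape(n,n,2).astype(np.float32)
r=cv2.remap(im,p[...,0],p[...,1],cv2.INTER_CUBIC)
cv2.imwrite("pics/c_rect.png",r)
gr=cv2.cvtColor(r,cv2.COLOR_BGR2GRAY)
# fit: white ring between r 42.. 52 wall mask minus notches
def score(x,y,a,R0=.043,R1=.0515):
    th=np.radians(np.arange(0,360,2)); s=0;rs=np.linspace(R0,R1,6)
    X=x+np.outer(rs,np.cos(th));Y=y+np.outer(rs,np.sin(th))
    i=n/2-(X-c0[0])/sc; j=n/2-(Y-c0[1])/sc
    v=cv2.remap(gr,j.astype(np.float32),i.astype(np.float32),cv2.INTER_LINEAR).astype(float)
    T=th-np.radians(a); lat=np.outer(rs,np.ones_like(th))
    k=np.round(T/(np.pi/2))*np.pi/2; d=np.abs(lat*np.sin(T-k))
    m=d<.010
    return v[~m].mean()-v[m].mean()
from scipy.optimize import minimize
best=max(((score(.514+dx,-.202+dy,a),.514+dx,-.202+dy,a) for dx in np.arange(-.006,.0061,.001) for dy in np.arange(-.006,.0061,.001) for a in range(0,90,2)))
print(best)
o=minimize(lambda q:-score(q[0]/1e3,q[1]/1e3,q[2]),[best[1]*1e3,best[2]*1e3,best[3]],method="Nelder-Mead"); print(o.x,-o.fun)
# bore/edge: outer ring radius per angle
x,y=o.x[:2]/1e3
for t in range(0,360,30):
    rs=np.arange(.045,.066,.00025);th=np.radians(t)
    v=cv2.remap(gr,(n/2-(y+rs*np.sin(th)-c0[1])/sc).astype(np.float32)[None],(n/2-(x+rs*np.cos(th)-c0[0])/sc).astype(np.float32)[None],cv2.INTER_LINEAR)[0].astype(float)
    print(t,rs[np.argmin(np.diff(v))],end="; ")
```

```text
(np.float64(132.86647727272725), np.float64(0.516), np.float64(-0.20400000000000001), 14)
[ 516.44557476 -203.68538525   14.48911858] 133.5904144357138
0 0.05825000000000001; 30 0.05775000000000001; 60 0.05075; 90 0.05475000000000001; 120 0.053250000000000006; 150 0.053000000000000005; 180 0.053750000000000006; 210 0.053750000000000006; 240 0.052000000000000005; 270 0.053250000000000006; 300 0.053500000000000006; 330 0.051500000000000004;
```

View pics/c_rect.png

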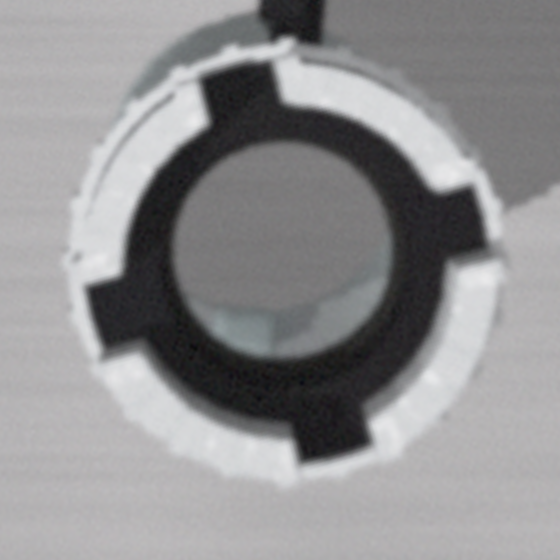

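Call:
step_arm(
  targets=[
    [[18,-35,0],0,88],
    [[18,-35,0],0,88],
    [[18,-35,0],0,88],
    [[18,-35,0],0,88],
    [[19,-35,0],0,88],
    [[19,-35,0],0,88],
    [[19,-35,0],0,88],
    [[19,-35,0],0,88],
    [[18,-35,0],0,88],
    [[18,-34,0],0,88],
  ],
)

```text
clock: 4.2
tool_pos: [0.5984, 0.1817, 0.3988]
orientation: [179.9, 0.0, 15.3]
force: [0.8, -0.3, 0.4]
opening: 0.0883
```

Call:
step_arm(
  targets=[
    [[0,0,25],8,88],
    [[0,0,25],8,88],
    [[0,0,25],8,88],
    [[0,0,25],8,88],
    [[0,0,20],8,88],
    [[0,0,0],0,88],
    [[0,0,0],0,88],
  ],
)

```text
clock: 4.9
tool_pos: [0.5983, 0.1814, 0.2792]
orientation: [180.0, -0.0, -24.4]
force: [0.8, 0.6, -0.5]
opening: 0.0877
```

Run:
```python
from h import *
import pickle
s=robot.observe();print(s["tool_pos"],s["orientation"])
w=robot.get_calibration("wrist"); im=robot.capture("wrist"); cv2.imwrite("pics/d.png",im)
pickle.dump(w,open("d.pkl","wb"))
```

```text
[0.59833536 0.181422   0.27923583] [ 1.79958039e+02 -4.85068890e-02 -2.43763124e+01]
```

View pics/d.png

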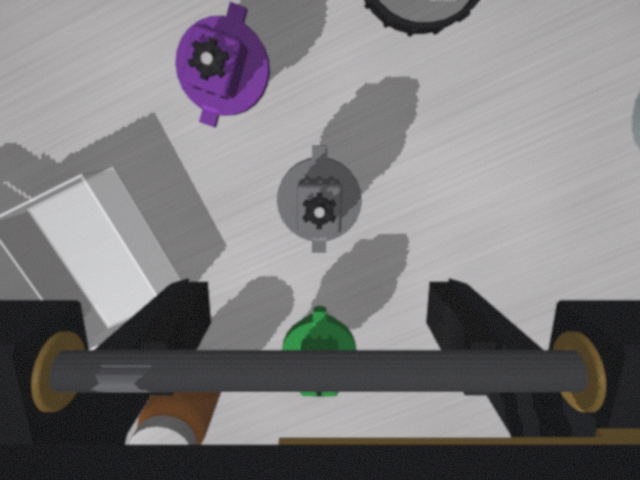

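The grey unit is at about (319,200), its ears run straight along image columns, and its shaft end is at (319,212). The alignment looks good.

Run:
```python
from h import *
import pickle
w=pickle.load(open("d.pkl","rb")); im=cv2.imread("pics/d.png")
crop(im,260,135,120,130,5,"pics/d2.png")
print(unproj(w,(319.3,212),.11),unproj(w,(319.3,198.5),.063))
a,b=unproj(w,(319.5,150),.063),unproj(w,(319,247),.063);print((a+b)/2,np.degrees(np.arctan2(*(a-b)[1::-1])))
```

```text
[0.59881747 0.18033824 0.11      ] [0.60083835 0.1792239  0.063     ]
[0.59944219 0.17991255 0.063     ] -24.54047835352299
```

View pics/d2.png

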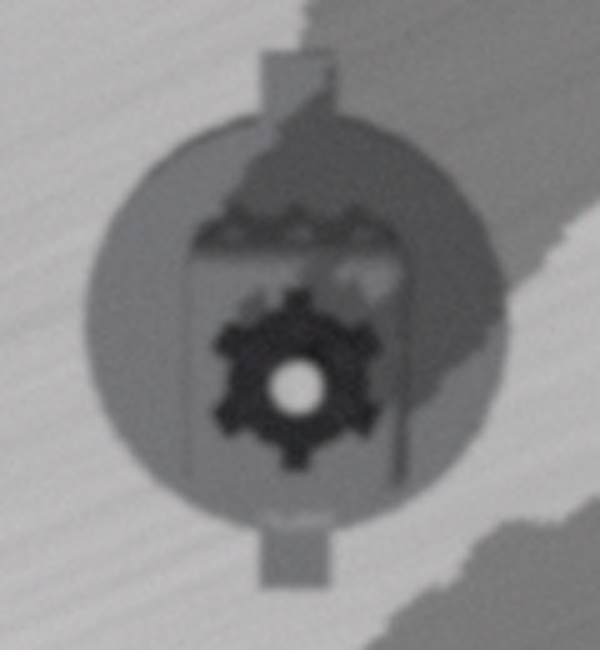

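Call:
step_arm(
  targets=[
    [[0,0,30],0,88],
    [[0,0,30],0,88],
    [[0,0,30],0,88],
    [[0,0,30],0,88],
    [[0,0,30],0,88],
    [[0,0,20],0,88],
    [[0,0,20],0,88],
    [[0,0,10],0,88],
    [[0,0,8],0,88],
    [[0,0,0],0,88],
  ],
)

```text
clock: 5.95
tool_pos: [0.5981, 0.1831, 0.0707]
orientation: [-180.0, -0.0, -24.4]
force: [0.4, -0.7, -0.0]
opening: 0.0882
```

Call:
step_arm(
  targets=[
    [[0,0,0],0,30],
    [[0,0,0],0,30],
    [[0,0,0],0,30],
    [[0,0,0],0,30],
    [[0,0,0],0,30],
    [[0,0,0],0,30],
    [[0,0,0],0,30],
    [[0,0,0],0,30],
  ],
)

```text
clock: 6.75
tool_pos: [0.5978, 0.1832, 0.0707]
orientation: [180.0, -0.0, -24.4]
force: [-0.3, -0.3, -0.6]
opening: 0.0378
```

Call:
step_arm(
  targets=[
    [[0,0,-10],0,30],
    [[0,0,-20],0,30],
    [[0,0,-30],0,30],
    [[0,0,-35],0,30],
    [[0,0,-35],0,30],
    [[0,0,-35],0,30],
    [[0,0,-35],0,30],
    [[0,0,-35],0,30],
    [[0,0,-35],0,30],
    [[0,0,-30],0,30],
    [[0,0,-20],0,30],
    [[0,0,-10],0,30],
  ],
)

```text
clock: 7.95
tool_pos: [0.598, 0.1833, 0.4032]
orientation: [-179.9, -0.1, -24.4]
force: [-0.1, 0.6, -2.0]
opening: 0.0381
```

Run:
```python
from h import *
import pickle
s=robot.observe();print(s["tool_pos"],s["orientation"],s["force"],s["opening"])
w=robot.get_calibration("wrist"); im=robot.capture("wrist"); cv2.imwrite("pics/e.png",im)
pickle.dump(w,open("e.pkl","wb"))
cv2.imwrite("pics/e_top.png",robot.capture("scene"))
```

```text
[0.59796173 0.18328299 0.4031948 ] [-1.79878583e+02 -1.29419039e-01 -2.44296596e+01] [-0.10545689  0.6339714  -2.04259031] 0.03805001337839796
```

View pics/e.png

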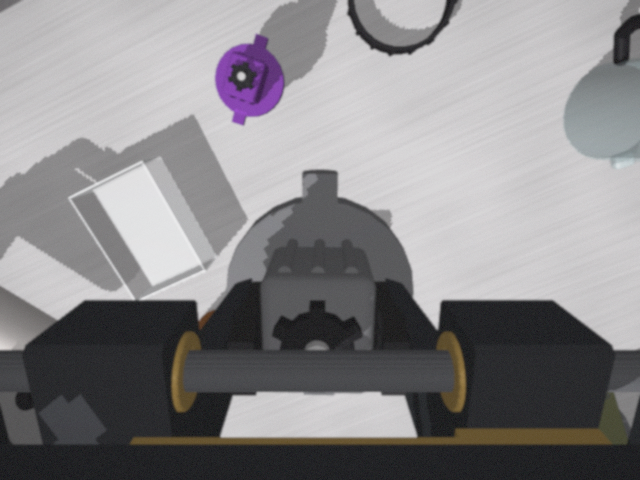

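View pics/e_top.png

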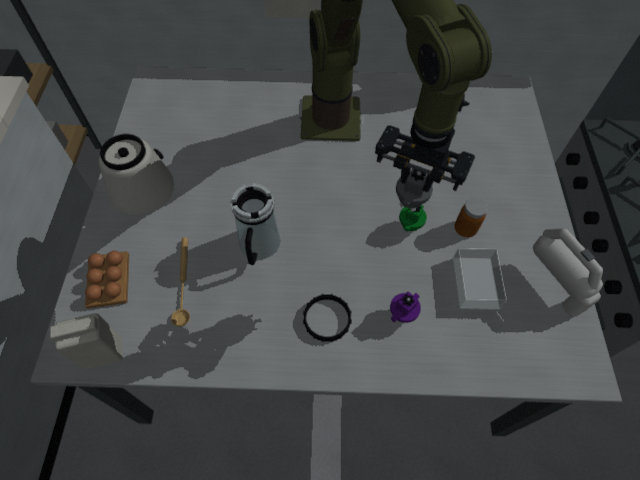

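Run:
```python
from h import *
import pickle
w=pickle.load(open("e.pkl","rb")); im=cv2.imread("pics/e.png")
crop(im,220,150,200,130,4,"pics/e2.png")
tp=np.array([0.59796,0.18328,0.40319]); y=np.radians(-24.43)
X=np.array([np.cos(y),np.sin(y)]);Y=np.array([np.sin(y),-np.cos(y)])
for px in [(303,173),(337,173),(320,172),(302,196),(337,196),(228,285),(412,285)]:
    d=(unproj(w,px,tp[2]-.0077)-tp)[:2]; print(px,d@X*1e3,d@Y*1e3)
```

```text
(303, 173) 52.67639023395883 -6.382123052685377
(337, 173) 52.70011668922131 6.843534331731471
(320, 172) 53.075352522377344 0.23005170065325264
(302, 196) 43.62309822350418 -6.857561170629639
(337, 196) 43.64916655298676 6.974740858456669
(228, 285) 5.6165475894216605 -38.40735709474739
(412, 285) 5.792063813123914 39.10459083792704
```

View pics/e2.png

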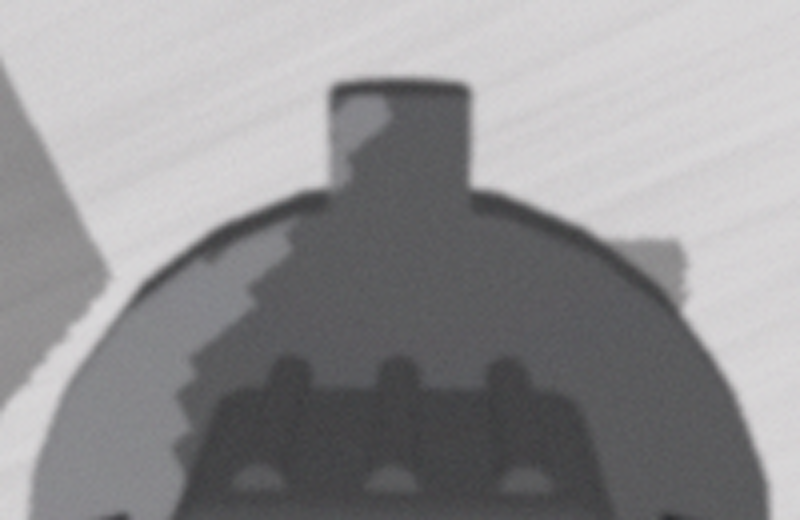

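Call:
step_arm(
  targets=[
    [[0,0,0],-7,30],
    [[0,0,0],-8,30],
    [[0,0,0],-8,30],
    [[0,0,0],-8,30],
    [[0,0,0],-5,30],
    [[0,0,0],-2.9,30],
    [[0,0,0],0,30],
  ],
)

```text
clock: 8.75
tool_pos: [0.597, 0.1828, 0.3988]
orientation: [180.0, 0.2, 14.5]
force: [0.6, 0.0, -1.4]
opening: 0.0377
```

Call:
step_arm(
  targets=[
    [[-8,16,0],0,30],
    [[-16,32,0],0,30],
    [[-17,34,0],0,30],
    [[-17,34,0],0,30],
    [[-17,34,0],0,30],
    [[-17,34,0],0,30],
    [[-17,34,0],0,30],
    [[-17,34,0],0,30],
    [[-17,33,0],0,30],
    [[-17,33,0],0,30],
    [[-12,24,0],0,30],
    [[-6,12,0],0,30],
  ],
)

```text
clock: 9.95
tool_pos: [0.5115, -0.2084, 0.4003]
orientation: [179.9, 0.1, 14.1]
force: [-0.3, -0.9, -2.3]
opening: 0.0377
```

Call:
step_arm(
  targets=[
    [[0,0,0],0,30],
    [[0,0,0],0,30],
  ],
)

```text
clock: 10.15
tool_pos: [0.514, -0.2026, 0.4006]
orientation: [-179.9, -0.0, 14.5]
force: [0.5, 1.1, -1.9]
opening: 0.0379
```

Call:
step_arm(
  targets=[
    [[0,0,20],0,30],
    [[0,0,30],0,30],
    [[0,0,30],0,30],
    [[0,0,20],0,30],
    [[0,0,15],0,30],
    [[0,0,0],0,30],
    [[0,0,0],0,30],
    [[0,0,0],0,30],
  ],
)

```text
clock: 10.95
tool_pos: [0.515, -0.2033, 0.2869]
orientation: [179.9, -0.1, 14.5]
force: [0.1, 0.4, -2.1]
opening: 0.0377
```

Run:
```python
from h import *
import pickle
w=robot.get_calibration("wrist"); im=robot.capture("wrist"); cv2.imwrite("pics/f.png",im)
pickle.dump(w,open("f.pkl","wb"))
S=robot.capture("scene");T=robot.capture("top")
for k in range(3):
    s=robot.observe();print(s["tool_pos"],s["orientation"],s["force"]); 
    if k<2: robot.capture("top")
a=cv2.resize(S[165:265,205:305],(400,400),interpolation=cv2.INTER_CUBIC)
b=cv2.resize(T[225:325,355:455],(400,400),interpolation=cv2.INTER_CUBIC)
cv2.imwrite("pics/f2.png",cv2.convertScaleAbs(np.hstack([a,b]),alpha=1.6))
```

```text
[ 0.51448106 -0.20394398  0.28662825] [ 1.79944856e+02 -9.24636168e-02  1.44850435e+01] [ 0.46948269  0.04242256 -2.45760744]
[ 0.51430951 -0.20404241  0.28646794] [ 1.79953419e+02 -7.32498292e-02  1.44739532e+01] [-0.55253707 -0.427054   -1.53633778]
[ 0.51416873 -0.20406849  0.28628237] [ 1.79964304e+02 -5.37882960e-02  1.44718098e+01] [-0.10880117  0.3104744  -2.57100012]
```

View pics/f.png

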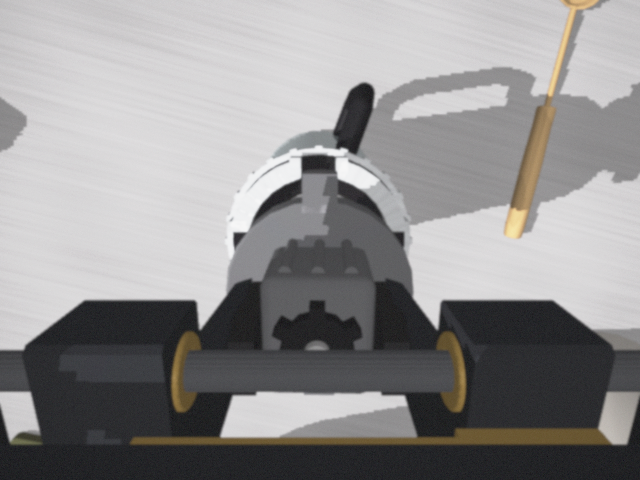

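View pics/f2.png

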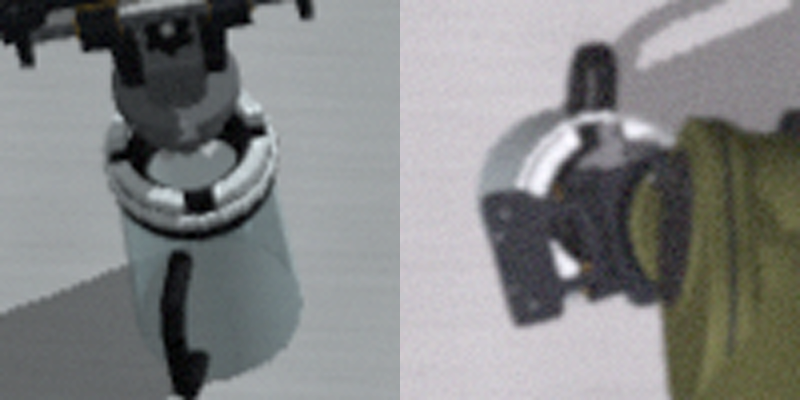

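Call:
step_arm(
  targets=[
    [[0,0,12],0,30],
    [[0,0,12],0,30],
    [[0,0,8],0,30],
    [[0,0,4],0,30],
    [[0,0,3],0,30],
    [[0,0,0],0,30],
  ],
)

```text
clock: 11.8
tool_pos: [0.5138, -0.204, 0.2463]
orientation: [-180.0, 0.0, 14.5]
force: [0.4, 0.1, -2.6]
opening: 0.0374
```

Call:
step_arm(
  targets=[
    [[0,0,3],0,30],
    [[0,0,3],0,30],
    [[0,0,0],0,30],
  ],
)

```text
clock: 12.1
tool_pos: [0.5137, -0.204, 0.2404]
orientation: [-180.0, 0.0, 14.5]
force: [-0.3, -0.3, -1.9]
opening: 0.0375
```

Call:
step_arm(
  targets=[
    [[0,0,2],0,30],
    [[0,0,2],0,30],
    [[0,0,0],0,30],
  ],
)

```text
clock: 12.4
tool_pos: [0.5138, -0.2039, 0.2365]
orientation: [-180.0, 0.0, 14.5]
force: [0.8, -0.1, -2.0]
opening: 0.0378
```

Call:
step_arm(
  targets=[
    [[0,0,1],0,30],
    [[0,0,1],0,30],
    [[0,0,0],0,30],
  ],
)

```text
clock: 12.7
tool_pos: [0.514, -0.2039, 0.2347]
orientation: [-180.0, -0.0, 14.5]
force: [0.8, 0.3, -1.7]
opening: 0.0378
```

Call:
step_arm(
  targets=[
    [[0,0,1],0,30],
    [[0,0,1],0,30],
    [[0,0,0],0,30],
  ],
)

```text
clock: 13.0
tool_pos: [0.5139, -0.2036, 0.2327]
orientation: [-180.0, -0.0, 14.5]
force: [-0.4, 1.4, -0.9]
opening: 0.0379
```

Call:
step_arm(
  targets=[
    [[0,0,1],0,30],
    [[0,0,1],0,30],
    [[0,0,0],0,30],
  ],
)

```text
clock: 13.3
tool_pos: [0.5141, -0.2036, 0.2308]
orientation: [-180.0, -0.0, 14.5]
force: [0.0, 2.8, 1.5]
opening: 0.038
```

Run:
```python
from h import *
S=robot.capture("scene");im=robot.capture("wrist")
a=cv2.resize(S[165:265,205:305],(400,400),interpolation=cv2.INTER_CUBIC)
b=cv2.resize(im[100:300,220:420],(400,400),interpolation=cv2.INTER_CUBIC)
cv2.imwrite("pics/g.png",cv2.convertScaleAbs(np.hstack([a,b]),alpha=1.6))
```

```text
(no output)
```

View pics/g.png

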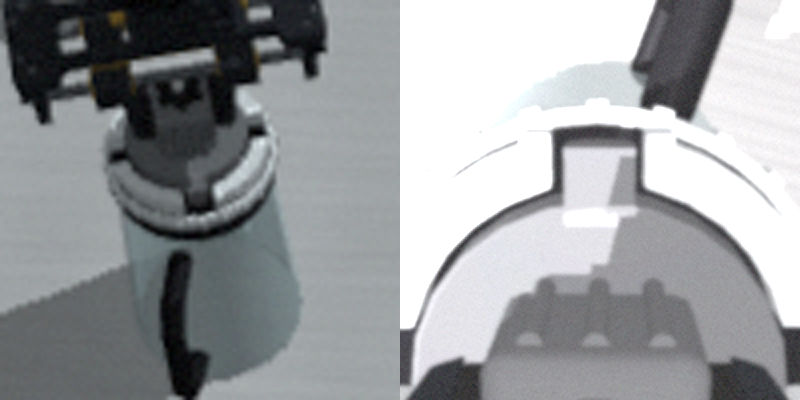

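The ears sit centred in the notches and the seal contact is starting. There is a small +y side force, so I'll ease that way while pressing.

Call:
step_arm(
  targets=[
    [[0.2,-0.7,0],0,30],
    [[0,0,1],0,30],
    [[0,0,0],0,30],
  ],
)

```text
clock: 13.7
tool_pos: [0.5141, -0.2035, 0.23]
orientation: [180.0, -0.0, 14.5]
force: [-1.1, 1.5, 4.1]
opening: 0.0382
```

Call:
step_arm(
  targets=[
    [[0,0,1],0,30],
    [[0,0,0],0,30],
  ],
)

```text
clock: 13.9
tool_pos: [0.5142, -0.2037, 0.2291]
orientation: [180.0, -0.0, 14.5]
force: [-0.5, 1.4, 4.0]
opening: 0.0379
```

Call:
step_arm(
  targets=[
    [[0,0,1],0,30],
    [[0,0,0],0,30],
  ],
)

```text
clock: 14.1
tool_pos: [0.5143, -0.2037, 0.2283]
orientation: [179.9, -0.1, 14.5]
force: [-1.1, 1.4, 5.2]
opening: 0.0381
```

Call:
step_arm(
  targets=[
    [[0,0,1],0,30],
    [[0,0,0],0,30],
  ],
)

```text
clock: 14.3
tool_pos: [0.5144, -0.2038, 0.2273]
orientation: [179.9, -0.1, 14.5]
force: [-0.6, 2.2, 5.7]
opening: 0.0376
```

Call:
step_arm(
  targets=[
    [[0,0,1],0,30],
    [[0,0,0],0,30],
  ],
)

```text
clock: 14.5
tool_pos: [0.5144, -0.2038, 0.2263]
orientation: [179.9, -0.1, 14.5]
force: [-1.2, 1.2, 5.2]
opening: 0.0379
```

Call:
step_arm(
  targets=[
    [[0,0,0.7],0,30],
    [[0,0,0],0,30],
  ],
)

```text
clock: 14.7
tool_pos: [0.5143, -0.2038, 0.2253]
orientation: [179.9, -0.1, 14.5]
force: [0.2, 0.6, 3.7]
opening: 0.038
```

Past the seal's peak; the force is easing. I'll go on in small steps.

Call:
step_arm(
  targets=[
    [[0,0,0.7],0,30],
    [[0,0,0],0,30],
  ],
)

```text
clock: 14.9
tool_pos: [0.5143, -0.2038, 0.2245]
orientation: [179.9, -0.0, 14.5]
force: [0.5, 0.8, 3.3]
opening: 0.038
```

Call:
step_arm(
  targets=[
    [[0,0,0.7],0,30],
    [[0,0,0],0,30],
  ],
)

```text
clock: 15.1
tool_pos: [0.5143, -0.2038, 0.2238]
orientation: [179.9, -0.0, 14.5]
force: [-0.1, 0.4, 4.5]
opening: 0.0378
```

Call:
step_arm(
  targets=[
    [[0,0,0.5],0,30],
    [[0,0,0],0,30],
  ],
)

```text
clock: 15.3
tool_pos: [0.5143, -0.2038, 0.2234]
orientation: [179.9, -0.0, 14.5]
force: [0.3, -0.0, 5.7]
opening: 0.0378
```

Call:
step_arm(
  targets=[
    [[0,0,0.5],0,30],
    [[0,0,0],0,30],
  ],
)

```text
clock: 15.5
tool_pos: [0.5143, -0.2037, 0.2234]
orientation: [179.9, -0.1, 14.4]
force: [-0.6, 0.1, 10.0]
opening: 0.0376
```

Call:
step_arm(
  targets=[
    [[0,0,0.5],0,30],
    [[0,0,0],0,30],
  ],
)

```text
clock: 15.7
tool_pos: [0.5144, -0.2037, 0.2233]
orientation: [179.9, -0.1, 14.4]
force: [-1.4, 0.3, 12.6]
opening: 0.038
```

Call:
step_arm(
  targets=[
    [[0,0,0.7],0,30],
    [[0,0,0],0,30],
  ],
)

```text
clock: 15.9
tool_pos: [0.5145, -0.2039, 0.2229]
orientation: [179.9, -0.1, 14.4]
force: [-1.5, 0.3, 15.1]
opening: 0.0378
```

Run:
```python
from h import *
im=robot.capture("wrist"); S=robot.capture("scene")
s=robot.observe();print(s["tool_pos"],s["force"])
a=cv2.resize(S[165:265,205:305],(400,400),interpolation=cv2.INTER_CUBIC)
b=cv2.resize(im[100:300,220:420],(400,400),interpolation=cv2.INTER_CUBIC)
cv2.imwrite("pics/i.png",np.hstack([cv2.convertScaleAbs(a,alpha=1.6),b]))
```

```text
[ 0.51453802 -0.2038867   0.22295389] [-1.88510664  0.83361589 13.62556103]
```

View pics/i.png

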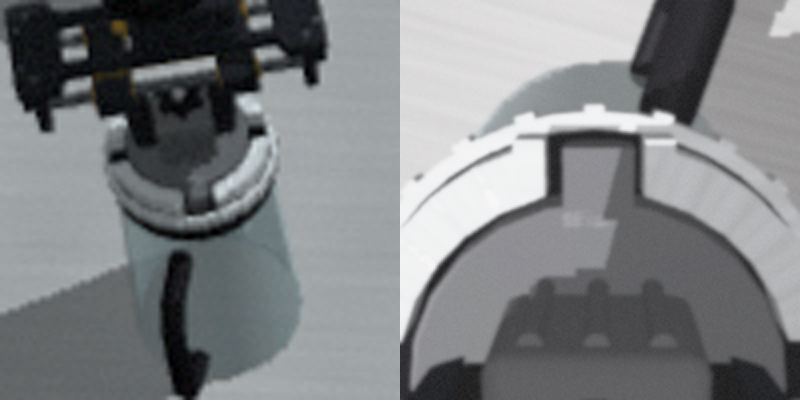

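Call:
step_arm(
  targets=[
    [[0,0,0.8],0,30],
    [[0,0,0],0,30],
    [[0,0,0],0,30],
  ],
)

```text
clock: 16.3
tool_pos: [0.5146, -0.2041, 0.2225]
orientation: [179.9, -0.1, 14.4]
force: [-2.7, -0.9, 16.4]
opening: 0.0374
```

Contact is clear: motion stopped at z≈0.2234 while the force climbed from 4 to 15 N, and the predicted home was 0.2227. I'll ease off and release.

Call:
step_arm(
  targets=[
    [[0,0,-0.8],0,30],
    [[0,0,-0.8],0,30],
    [[0,0,0],0,30],
  ],
)

```text
clock: 16.6
tool_pos: [0.5145, -0.204, 0.2226]
orientation: [179.9, -0.1, 14.4]
force: [0.6, -0.4, 5.9]
opening: 0.0378
```

Call:
step_arm(
  targets=[
    [[0,0,0],0,70],
    [[0,0,0],0,70],
    [[0,0,0],0,70],
    [[0,0,0],0,70],
    [[0,0,0],0,70],
    [[0,0,0],0,70],
  ],
)

```text
clock: 17.2
tool_pos: [0.5138, -0.2033, 0.2221]
orientation: [-180.0, 0.0, 14.5]
force: [0.4, -0.3, -0.7]
opening: 0.0697
```

Call:
step_arm(
  targets=[
    [[0,0,-5],0,70],
    [[0,0,-10],0,70],
    [[0,0,-15],0,70],
    [[0,0,-25],0,70],
    [[0,0,-30],0,70],
    [[0,0,-35],0,70],
    [[0,0,-35],0,70],
    [[0,0,-20],0,70],
    [[0,0,0],0,70],
    [[0,0,0],0,70],
  ],
)

```text
clock: 18.2
tool_pos: [0.5137, -0.2033, 0.3975]
orientation: [180.0, -0.0, 14.5]
force: [0.0, 0.0, 0.0]
opening: 0.07
```

Run:
```python
from h import *
import pickle
s=robot.observe();print(s["tool_pos"],s["force"])
w=robot.get_calibration("wrist"); im=robot.capture("wrist"); cv2.imwrite("pics/j.png",im); pickle.dump(w,open("j.pkl","wb"))
S=robot.capture("scene"); cv2.imwrite("pics/j_s.png",S)
```

```text
[ 0.51366245 -0.20325897  0.39747885] [0.02207137 0.04069342 0.01129233]
```

View pics/j.png

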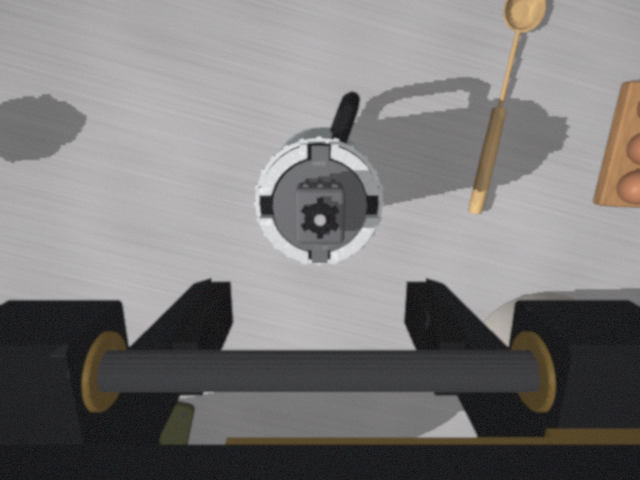

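View pics/j_s.png

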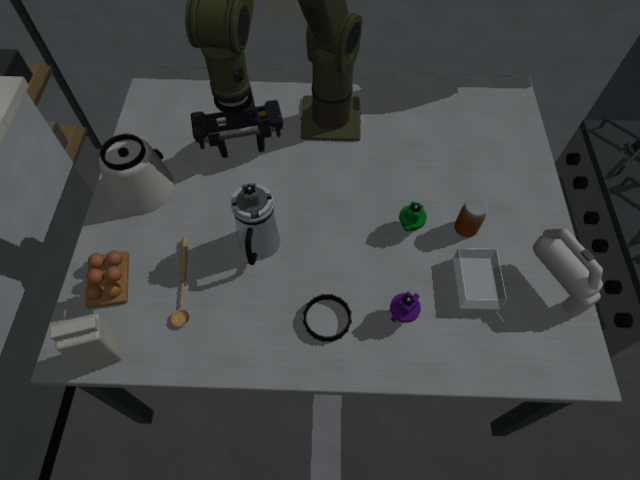

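Run:
```python
from h import *
import pickle
from scipy.optimize import least_squares
w=pickle.load(open("j.pkl","rb"));S=robot.get_calibration("scene")
im=cv2.imread("pics/j.png");s=cv2.imread("pics/j_s.png")
a=cv2.resize(im[130:270,250:390],(560,560),interpolation=cv2.INTER_CUBIC)
b=cv2.resize(s[175:235,222:282],(560,560),interpolation=cv2.INTER_CUBIC)
c=np.hstack([a,b]);cv2.imwrite("pics/k.png",cv2.resize(c,(800,400)))
for z in (.262,.266,.270): print(z,proj(w,[[.5164,-.2037,z],[.5154,-.203,z]]).round(1).tolist(),proj(S,[[.5164,-.2037,z],[.5154,-.203,z]]).round(1).tolist())
```

```text
0.262 [[318.4, 219.6], [317.2, 220.6]] [[249.1, 188.5], [249.4, 188.2]]
0.266 [[318.5, 220.9], [317.2, 222.0]] [[248.9, 187.5], [249.2, 187.2]]
0.27 [[318.5, 222.3], [317.2, 223.3]] [[248.7, 186.6], [249.1, 186.3]]
```

View pics/k.png

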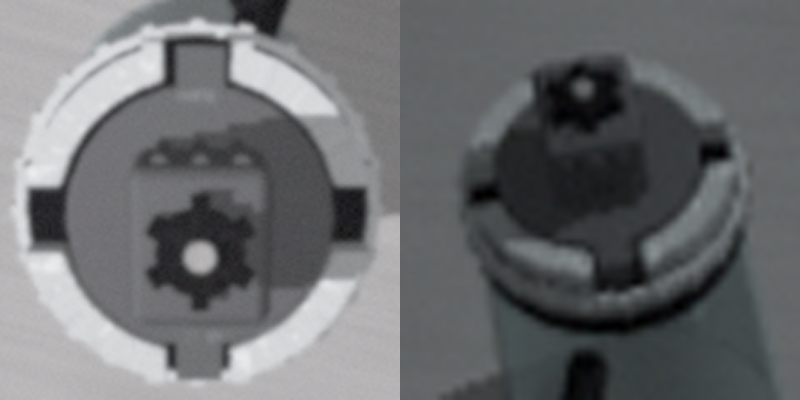

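Run:
```python
from workcell import robot
print(robot.job_done())
```

```text
the job is handed in; nothing more can be done
None
```

The blade bearing unit is back in the jug's base, blades down, with its ears in a pair of notches, and the gripper is clear of everything. I handed the job in at about 18 s of robot time.

- **Pressing home:** The seal force peaked near 6 N and then eased to about 3 N. After that the downward motion stopped at a tool height of 0.2234 m while the force climbed to about 15 N. The predicted home height was 0.2227 m.
- **Last push:** One more small push reached about 16 N, and the tool sank nearly another millimetre. I took this as the fingers slipping on the grip block, because the force barely rose. I did not measure it directly. I stopped there, eased off and let go.
- **Last checks:** The ears show centred in the notches. The shaft end appears where the unit at home would put it (0.262 m), within about a pixel in both the wrist and scene pictures. The jug stands in the same place as before, and nothing else on the bench looks moved.
- **Disagreement:** The wrist and top cameras differed by 2 to 3 mm on the jug's position, so I aimed mainly by the wrist camera. I corrected for a 3 N side force felt while entering the seal.

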